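Sort two spring plungers by stiffness at the repair bench

ROBOT

A 6-joint arm with a two-finger parallel gripper is mounted at the origin on the work surface. World frame = base frame: x ahead of the robot, y to its left, z up, the work surface at z = 0. Lengths are in mm, angles in rad, forces in N, time in s.
With the tool pointing down it reaches from about 350 to 875 mm from the base axis. Payload 4.2 kg.
Tool frame: the origin (TCP) lies midway between the tips of the shut fingers; the grasp point (between the pads) lies 19 mm behind it; z points along the fingers, y is the line along which they close (so a half turn about z gives the same grasp; the last joint's range is limited). The gripper opens to 85 mm and grips with 20 to 120 N. Pads are 22 mm wide; open, the fingers measure 114 mm over their backs; the gripper's body (76 mm by 85 mm) begins 54 mm behind the grasp point. The pads swing forward as they close: fully open they stand 13 mm farther back than shut.
Start: joints at [1.524, 0.385, 0.008, 0, -1.194, -0.259], TCP at [188.128, 595.992, 197.312] pointing down, gripper open.
Joint ranges: [-3.14, 3.14], [-1.21, 2.06], [-1.07, 1.41], [-3.16, 2.05], [-2.99, -0.16], [-3.1, 3.1]. Speed limits (rad/s): [2.79, 2.79, 3.14, 3.14, 3.14, 3.14].

INTERFACE

Orientations are given as a unit quaternion [x, y, z, w].
In Python, from bench import arm gives the robot as it stands. The module is installed in compiled form; this text tells all that it offers.
- The arm moves only by the shell command python3 -m handwheel 'ROWS' [OPENING]. ROWS is JSON, a list of rows, each an object of numbers: "x", "y", "z": the shift along the world's x, y, z each as a share of 20 cm, from -1 to 1; "ax", "ay", "az": the turn, a rotation vector about the world's x, y, z each as a share of 90 degrees, from -1 to 1. In form: [{"x": .., "y": .., "z": .., "ax": .., "ay": .., "az": ..}, ...]. A call has exactly 8 rows; each row shifts and turns the commanded pose from where the row before left it; what a row does not reach is not made up. A row lasts 1/10 s, in which the tool goes at most 50 mm and 8.59 degrees, less where a joint would pass 70% of its speed; a pose out of reach is approached as far as the arm can. A call with a number of a shift or a turn outside -1 to 1 is refused whole. A call with a gripper value outside its range is refused whole. OPENING is the opening, from -1 (shut) to 1 (fully open), set as the call begins (- or left out, the last holds). The fingers move at their own pace and stop on an object; the grip force is fixed at half the most. Time passes only in rows, so rows that do not move let the fingers close, or fill a call up. It gives the time, the measured TCP pose, the force, the opening and the grip force at its end, in the units of the state.
- arm.read_state(): the state, without advancing time (a new reading comes with each control period).
- arm.get_image(name): name is "scene" or "top" or "wrist"; returns the picture (420x560x3 uint8, red, green, blue); there is no depth.
- arm.camera_params(name): a dict with "K" (3x3 intrinsics, pixels), "position" and "orientation" of the camera in the world. Camera axes: x right, y down, z forward; pixel columns grow to the right and rows downward; lengths in mm; the calibration is good to about 2 mm. A picture is of the moment at which its call begins: read the wrist's pose just before it. camera_params takes no time and is no camera call; for the wrist camera it gives the pose at the moment of the call.
- arm.job_done(): hands the job in; it is judged then, once.
The state is a dict: "clock": time; "joints": joint angles; "joint_vel": joint speeds; "joint_efforts": joint torques, N m; "position": TCP position; "ee_rot": TCP orientation; "contact_force": force on the tool from outside, world axes, zero at the start; "wrist_torque": the same for the moment, N m; "gripper_width": finger opening in mm; "grasp_force": force on a finger pad.
Only numpy, scipy, OpenCV 4.12 (cv2) and the standard library are available. Lean on these libraries where they do the work, as an engineer would, in place of code of your own. Each camera call takes 0.05 s, during which the arm holds its last target. There are 200 camera calls.

TASK

The two aluminium blocks with brass push heads are salvaged spring plungers that look alike, but one has a stiff spring and the other a weak one. Push a brass head well down to feel which is which, then stand the stiff unit upright in the red tray and the weak unit upright in the blue tray. The green block with the black rubber top is only a solid stop and is not part of the job.

Things in the scene. Friction and masses are not known exactly. Their poses are not given: they have to be found in the camera images.
- unit_p: One spring plunger unit: loose aluminium block 40 x 40 x 50 mm tall, about 0.25 kg, with a brass push head (26 mm across, 8 mm thick) on a steel stem in the middle of its top; head top 80 mm above the underside. Grip the block by two facing sides. Its unseen inner spring seat (seat_p) sits 20 mm up if stiff, 10 mm if weak. Origin: centre of the underside; z up, x, y square to its sides
- unit_q: The other spring plunger unit: loose aluminium block 40 x 40 x 50 mm tall, about 0.25 kg, with a brass push head (26 mm across, 8 mm thick) on a steel stem in the middle of its top; head top 80 mm above the underside. Grip the block by two facing sides. Its unseen inner spring seat (seat_q) sits 20 mm up if stiff, 10 mm if weak. Origin: centre of the underside; z up, x, y square to its sides
- plunger_p (a joint): Travel (m) of the brass head of unit_p: 0 fully up, 0.012 pressed to the bottom; it springs back. One of the two springs is stiff (about 4 N at 3 mm, 9 N at 8 mm, 13 N at 12 mm), the other weak (about 0.9 N at 3 mm, 1.9 N at 8 mm, 2.7 N at 12 mm); which one is in which unit must be felt
- plunger_q (a joint): Travel (m) of the brass head of unit_q: 0 fully up, 0.012 pressed to the bottom; it springs back. One of the two springs is stiff (about 4 N at 3 mm, 9 N at 8 mm, 13 N at 12 mm), the other weak (about 0.9 N at 3 mm, 1.9 N at 8 mm, 2.7 N at 12 mm); which one is in which unit must be felt
- tray_red: Red tray, for the stiff unit: shallow open square tray, 140 x 140 mm outside, walls 4 mm thick and 26 mm high, floor 4 mm thick, fixed to the bench. Origin: centre of its underside (bench level), x and y along its sides, z up
- tray_blue: Blue tray, for the weak unit: shallow open square tray, 140 x 140 mm outside, walls 4 mm thick and 26 mm high, floor 4 mm thick, fixed to the bench. Origin: centre of its underside (bench level), x and y along its sides, z up

How it is judged (in metres and radians):
On the way:
1. a brass head has been pushed down by more than 3 mm (value of joint any of plunger_p, plunger_q above 0.003 m), for 0.1 s.
At the end, for the whole second after the job is handed in: The stiff unit stands on the floor of the red tray and the weak unit on the floor of the blue tray, each anywhere inside the walls (centre within 50 mm of the tray's centre along both sides), upright within 10 degrees, released and at rest (((x of unit_p in the frame of tray_red between -0.05 and 0.05 m and y of unit_p in the frame of tray_red between -0.05 and 0.05 m and z of unit_p in the frame of tray_red below 0.012 m and angle between each of unit_p, unit_q's own z axis and vertical below 0.17 rad and linear speed of each of unit_p, unit_q below 0.02 m/s and x of unit_q in the frame of tray_blue between -0.05 and 0.05 m and y of unit_q in the frame of tray_blue between -0.05 and 0.05 m and z of unit_q in the frame of tray_blue below 0.012 m and z of seat_p in the frame of unit_p above 0.015 m) or (x of unit_q in the frame of tray_red between -0.05 and 0.05 m and y of unit_q in the frame of tray_red between -0.05 and 0.05 m and z of unit_q in the frame of tray_red below 0.012 m and angle between each of unit_q, unit_p's own z axis and vertical below 0.17 rad and linear speed of each of unit_q, unit_p below 0.02 m/s and x of unit_p in the frame of tray_blue between -0.05 and 0.05 m and y of unit_p in the frame of tray_blue between -0.05 and 0.05 m and z of unit_p in the frame of tray_blue below 0.012 m and z of seat_q in the frame of unit_q above 0.015 m))); the robot touches nothing.
It also fails if it takes over 64 s, if anything falls off the work surface, if the arm or the gripper's body presses on something with over 40 N, if the wrist force passes 120 N, or if a joint passes its speed limit or range.

## Working session

There is one attempt and no reset: what is moved stays moved. The work goes in short steps, Python scripts to look and compute and a shell command to move; the robot and the scene stay as the last step left them, time stands still between calls to the robot, and variables do not carry over. Pictures are saved under pics/ and viewed, at most 10 in all, crops included, and the job is handed in when it is done.

```bash
mkdir -p pics; python3 - <<'E'
from bench import arm
import cv2,numpy as np
s=arm.read_state();print(s['clock'],s['position'],s['ee_rot'],s['contact_force'],s['gripper_width'])
a=arm.get_image('top');b=arm.get_image('scene')
cv2.imwrite('pics/top.png',a[:,:,::-1]);cv2.imwrite('pics/scene.png',b[:,:,::-1])
for n in('top','scene'):print(arm.camera_params(n))
E
```

```text
0.0 [187.93268773 595.3918445  196.23451306] [ 9.88321408e-01 -1.52379917e-01 -1.15784599e-04  1.06837937e-03] [ 0.16180954 -0.6694639   0.63122162] 85.06787194360078
{'K': array([[404.24222537,   0.        , 275.98930401],
       [  0.        , 404.24222537, 206.27638399],
       [  0.        ,   0.        ,   1.        ]]), 'position': array([434.17345007,   4.26896973, 921.01806026]), 'orientation': array([-0.70136133,  0.71003676, -0.03943311,  0.04883762])}
{'K': array([[539.25068246,   0.        , 281.21698857],
       [  0.        , 539.25068246, 208.13314707],
       [  0.        ,   0.        ,   1.        ]]), 'position': array([864.1724603 , 623.91797453, 933.76220175]), 'orientation': array([ 0.25510462,  0.90845065, -0.3211902 , -0.08047304])}
```

View pics/top.png

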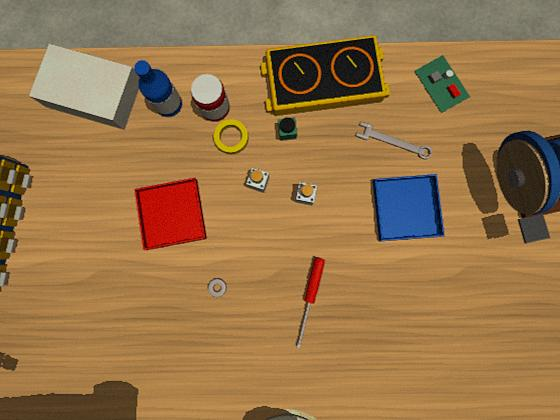

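View pics/scene.png

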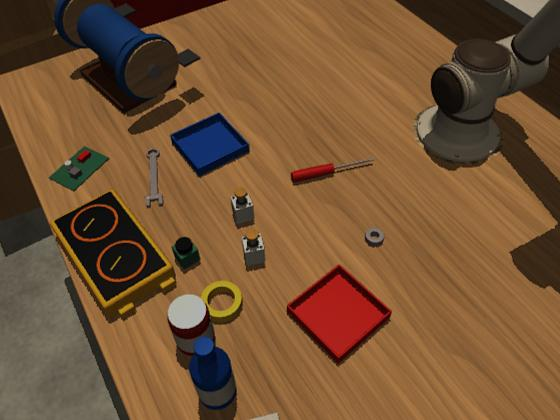

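The top view shows the units at about px (257,177) and (306,192), the stop at (288,127), the red tray at (171,214) and the blue tray at (408,208). The scene view agrees: the units are at about (253,250) and (241,207).

```bash
cat >h.py <<'E'
from bench import arm
import cv2,numpy as np
from scipy.spatial.transform import Rotation as R
def ray(p,uv):
    d=np.linalg.inv(p['K'])@[uv[0],uv[1],1]
    return np.array(p['position']),R.from_quat(p['orientation']).apply(d)
def plane(p,uv,z):
    o,d=ray(p,uv);return o+d*(z-o[2])/d[2]
def tri(pa,ua,pb,ub):
    A=0;b=0
    for p,u in((pa,ua),(pb,ub)):
        o,d=ray(p,u);d/=np.linalg.norm(d);M=np.eye(3)-np.outer(d,d);A=A+M;b=b+M@o
    return np.linalg.solve(A,b)
def blobs(img,lo,hi,amin):
    m=cv2.inRange(cv2.cvtColor(img,cv2.COLOR_RGB2HSV),lo,hi)
    m=cv2.morphologyEx(m,cv2.MORPH_OPEN,np.ones((2,2)))
    n,l,st,c=cv2.connectedComponentsWithStats(m)
    return [(c[i],st[i,4],(l==i).astype('uint8')) for i in range(1,n) if st[i,4]>amin]
E
python3 - <<'E'
from h import *
T=cv2.imread('pics/top.png')[:,:,::-1];S=cv2.imread('pics/scene.png')[:,:,::-1]
T=np.ascontiguousarray(T);S=np.ascontiguousarray(S)
pt,ps=arm.camera_params('top'),arm.camera_params('scene')
def crop(im,x0,y0,x1,y1):
    o=np.zeros_like(im);o[y0:y1,x0:x1]=im[y0:y1,x0:x1];return o
hs={}
for n,im,boxes in(('t',T,((240,160,275,195),(290,175,325,208))),('s',S,((240,228,268,262),(228,185,254,215)))):
    for i,b in enumerate(boxes):
        bl=max(blobs(crop(im,*b),(10,120,100),(25,255,255),15),key=lambda t:t[1]);hs[n,i]=bl[0];print(n,i,bl[0],bl[1])
for i in(0,1):print('head',i,plane(pt,hs['t',i],80),plane(ps,hs['s',i],76),tri(pt,hs['t',i],ps,hs['s',i]))
for nm,lo,hi,box in(('red',(0,150,60),(8,255,255),(125,170,215,255)),('blue',(100,130,40),(125,255,255),(362,165,455,250))):
    bl=max(blobs(crop(T,*box),lo,hi,300),key=lambda t:t[1])
    c=max(cv2.findContours(bl[2],0,2)[0],key=cv2.contourArea)
    P=np.array([plane(pt,q[0],26)[:2] for q in c],np.float32);print(nm,cv2.minAreaRect(P))
    v=T
for i,b in enumerate(((240,160,275,195),(290,175,325,208))):
    g=crop(T,*b);hsv=cv2.cvtColor(g,cv2.COLOR_RGB2HSV);m=cv2.inRange(hsv,(0,0,110),(180,70,255))
    P=np.array([plane(pt,(x,y),50)[:2] for y,x in np.argwhere(m>0)],np.float32);print('blk',i,len(P),cv2.minAreaRect(P))
E
```

```text
t 0 [258.09536082 176.63659794] 776
t 1 [310.25223881 190.64776119] 670
s 0 [257.61142857 237.33714286] 350
s 1 [239.87292818 194.41712707] 362
head 0 [603.61251933  52.04618721  80.        ] [600.37125828  66.18626545  76.        ] [601.68947789  56.06661704  66.21002455]
head 1 [572.05213489 -57.6205846   80.        ] [577.83666292 -48.92808839  76.        ] [574.24989021 -58.5118654   64.2021275 ]
red ((532.6982421875, 250.62921142578125), (140.03518676757812, 141.1100616455078), 9.683085441589355)
blue ((539.4031372070312, -281.057373046875), (138.02491760253906, 139.4222412109375), 3.705348491668701)
blk 0 168 ((606.5509033203125, 55.80213165283203), (40.5739631652832, 39.350101470947266), 70.4609375)
blk 1 162 ((574.5157470703125, -50.852046966552734), (40.28341293334961, 39.47220993041992), 78.71602630615234)
```

```bash
python3 -m handwheel '[{"x":0.15,"y":-0.19},{"x":0.15,"y":-0.19},{"x":0.15,"y":-0.19},{"x":0.15,"y":-0.19},{"x":0.15,"y":-0.19},{"x":0.15,"y":-0.19},{"x":0.15,"y":-0.19},{"x":0.15,"y":-0.19}]' -1
python3 -m handwheel '[{"x":0.13,"y":-0.17},{"x":0.13,"y":-0.17},{"x":0.13,"y":-0.17},{"x":0.13,"y":-0.17},{"x":0.13,"y":-0.17},{"x":0.13,"y":-0.17},{"x":0.11,"y":-0.16},{}]'
python3 - <<'E'
from h import *
p=arm.camera_params('wrist');a=arm.get_image('wrist');cv2.imwrite('pics/w1.png',a[:,:,::-1]);s=arm.read_state();print(s['position'],s['ee_rot'],p)
import pickle;pickle.dump(p,open('w1.pkl','wb'))
E
```

```text
[188.01904143 595.54789212 196.4724582 ] [ 9.88321951e-01 -1.52377953e-01 -6.59013256e-05  8.22285809e-04] {'K': array([[308.00280808,   0.        , 280.37866451],
       [  0.        , 308.00280808, 212.17010923],
       [  0.        ,   0.        ,   1.        ]]), 'position': array([264.02809065, 572.41743731, 373.13236317]), 'orientation': array([-0.58390139,  0.79651963,  0.12574252, -0.09383208])}invalid input at $[0]: expected keys x, y, z, ax, ay, az
invalid input at $[0]: expected keys x, y, z, ax, ay, az
```

View pics/w1.png

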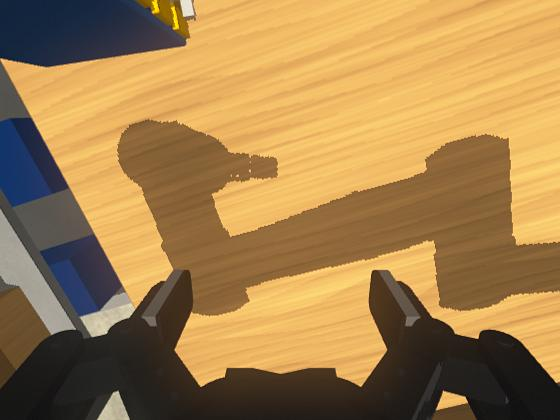

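The rows were refused because every row needs all six keys, so the arm hasn't moved. The wrist picture only shows bare bench, with the fingertips at about (180,290) and (385,290). I'll retype the rows.

```bash
python3 -m handwheel '[{"x":0.15,"y":-0.19,"z":0,"ax":0,"ay":0,"az":0},{"x":0.15,"y":-0.19,"z":0,"ax":0,"ay":0,"az":0},{"x":0.15,"y":-0.19,"z":0,"ax":0,"ay":0,"az":0},{"x":0.15,"y":-0.19,"z":0,"ax":0,"ay":0,"az":0},{"x":0.15,"y":-0.19,"z":0,"ax":0,"ay":0,"az":0},{"x":0.15,"y":-0.19,"z":0,"ax":0,"ay":0,"az":0},{"x":0.15,"y":-0.19,"z":0,"ax":0,"ay":0,"az":0},{"x":0.15,"y":-0.19,"z":0,"ax":0,"ay":0,"az":0}]' -1
python3 -m handwheel '[{"x":0.13,"y":-0.17,"z":0,"ax":0,"ay":0,"az":0},{"x":0.13,"y":-0.17,"z":0,"ax":0,"ay":0,"az":0},{"x":0.13,"y":-0.17,"z":0,"ax":0,"ay":0,"az":0},{"x":0.13,"y":-0.17,"z":0,"ax":0,"ay":0,"az":0},{"x":0.13,"y":-0.17,"z":0,"ax":0,"ay":0,"az":0},{"x":0.13,"y":-0.17,"z":0,"ax":0,"ay":0,"az":0},{"x":0.11,"y":-0.16,"z":0,"ax":0,"ay":0,"az":0},{"x":0,"y":0,"z":0,"ax":0,"ay":0,"az":0}]'
python3 - <<'E'
from h import *
p=arm.camera_params('wrist');a=arm.get_image('wrist');cv2.imwrite('pics/w2.png',a[:,:,::-1]);s=arm.read_state();print(s['position'],s['ee_rot'],p['position'])
import pickle;pickle.dump(p,open('w2.pkl','wb'))
E
```

```text
clock: 0.95
position: [428.8, 290.2, 197.3]
ee_rot: [0.988, -0.152, -0.0, -0.0]
contact_force: [1.3, 0.5, 0.1]
gripper_width: -0.2
grasp_force: 0.0
clock: 1.75
position: [607.7, 52.4, 196.1]
ee_rot: [0.988, -0.155, -0.0, 0.001]
contact_force: [0.1, -0.6, 0.0]
gripper_width: 0.5
grasp_force: 0.0
[606.58182474  53.97724237 196.17778309] [ 9.88027234e-01 -1.54277165e-01 -7.99511603e-04  3.18408332e-04] [683.7311376   28.82175212 372.85641806]
```

View pics/w2.png

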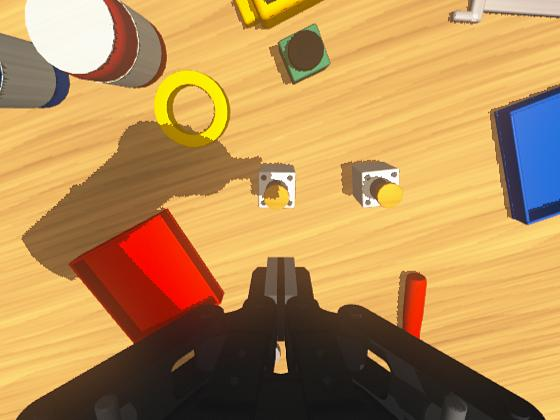

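The wrist view shows unit 0's head at about (277,195) and unit 1's head at about (387,192). Both block tops are clear.

```bash
python3 - <<'E'
from h import *
import pickle
p=pickle.load(open('w2.pkl','rb'));W=np.ascontiguousarray(cv2.imread('pics/w2.png')[:,:,::-1])
hsv=cv2.cvtColor(W,cv2.COLOR_RGB2HSV)
print(hsv[197,277],hsv[193,390],hsv[230,277],hsv[180,263],hsv[175,370])
for i,(x0,y0,x1,y1) in enumerate(((255,165,300,212),(350,160,406,212))):
    g=np.zeros_like(hsv);g[y0:y1,x0:x1]=hsv[y0:y1,x0:x1]
    m=cv2.inRange(g,(15,190,100),(30,255,255));m=cv2.morphologyEx(m,cv2.MORPH_OPEN,np.ones((5,5)))
    n,l,st,c=cv2.connectedComponentsWithStats(m);k=1+st[1:,4].argmax()
    print('head',i,c[k],st[k],plane(p,c[k],80),'if 50:',plane(p,c[k],50)[:2])
    w=cv2.inRange(g,(0,0,120),(180,70,255))
    P=np.array([plane(p,(x,y),50)[:2] for y,x in np.argwhere(w>0)],np.float32);print('blk',len(P),cv2.minAreaRect(P))
E
```

```text
[ 17 193 217] [ 25 188 252] [ 19 143 246] [ 16  76 135] [120   1 255]
head 0 [276.10784314 202.2254902 ] [265 197  23  12 204] [603.54579414  58.37546322  80.        ] if 50: [595.33166546  61.40292404]
blk 656 ((611.6751098632812, 55.35793685913086), (38.34101867675781, 46.28965377807617), 71.28975677490234)
head 1 [389.44155844 199.74891775] [378 193  24  14 231] [571.70505005 -49.01816471  80.        ] if 50: [560.22917853 -56.99202958]
blk 640 ((580.129150390625, -50.76117706298828), (38.467559814453125, 47.9503059387207), 76.9251937866211)
```

```bash
python3 -m handwheel '[{"x":0,"y":0.01,"z":-0.13,"ax":0,"ay":0,"az":0},{"x":0,"y":0,"z":-0.13,"ax":0,"ay":0,"az":0},{"x":0,"y":0,"z":-0.13,"ax":0,"ay":0,"az":0},{"x":0,"y":0,"z":-0.13,"ax":0,"ay":0,"az":0},{"x":0,"y":0,"z":-0.05,"ax":0,"ay":0,"az":0},{"x":0,"y":0,"z":-0.05,"ax":0,"ay":0,"az":0},{"x":0,"y":0,"z":0,"ax":0,"ay":0,"az":0},{"x":0,"y":0,"z":0,"ax":0,"ay":0,"az":0}]'
python3 - <<'E'
from h import *
for i in range(4):
    a=arm.get_image('scene');s=arm.read_state();print(s['position'],s['contact_force'])
cv2.imwrite('pics/s2.png',cv2.resize(a[150:300,180:330,::-1],None,fx=4,fy=4))
E
```

```text
clock: 2.6
position: [606.8, 58.4, 74.3]
ee_rot: [0.988, -0.152, 0.001, -0.0]
contact_force: [0.7, 0.1, 0.5]
gripper_width: -0.1
grasp_force: 0.0
[606.99971405  58.36770767  74.62118835] [-0.3638034   0.46164428  0.93169313]
[606.99218635  58.31217958  74.68049638] [-0.04127338  0.21071149  0.20273244]
[606.903582    58.22206784  74.58198815] [-0.21753228  0.61082993 -0.26911556]
[606.75312901  58.18267008  74.38186447] [-0.55201131  0.54176153  0.2670259 ]
```

View pics/s2.png

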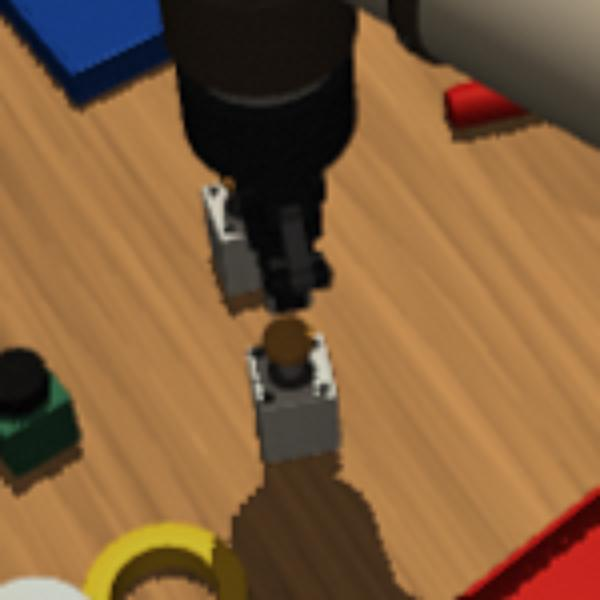

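The fingertips show at crop (290,300) and the head at crop (288,340). The force is near zero, so contact looks missing and I'll check the projection.

```bash
python3 - <<'E'
from h import *
p=arm.camera_params('scene')
def proj(X):
    v=R.from_quat(p['orientation']).inv().apply(np.array(X)-p['position']);q=p['K']@v;q=q[:2]/q[2];return q,(q-[180,150])*4
for X in((607,58,74),(607,56,80),(607,56,50),(607,56,0)):print(X,proj(X))
for i,q in enumerate((((288,342)),)):
    uv=np.array(q)/4+[180,150];print(plane(p,uv,80))
pt=arm.camera_params('top');a=arm.get_image('top');cv2.imwrite('pics/t2.png',cv2.resize(a[150:220,230:330,::-1],None,fx=6,fy=6))
E
```

```text
(607, 58, 74) (array([252.67278242, 236.48775671]), array([290.69112966, 345.95102685]))
(607, 56, 80) (array([251.99417362, 233.98914248]), array([287.97669447, 335.95656994]))
(607, 56, 50) (array([252.89430876, 242.80262797]), array([291.57723503, 371.21051187]))
(607, 56, 0) (array([254.31063721, 256.67031264]), array([297.24254884, 426.68125055]))
[608.75888413  59.18673108  80.        ]
```

View pics/t2.png

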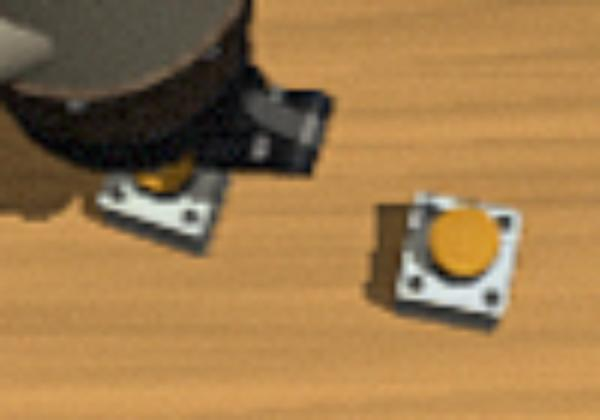

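The top view is inconclusive because the gripper body hides the tip, and the head's lower edge shows at crop (165,185). I'll take a wrist look from here, where tip and head are both near the camera axis.

```bash
python3 - <<'E'
from h import *
import pickle
a=arm.get_image('wrist');p=arm.camera_params('wrist');cv2.imwrite('pics/w3.png',a[100:400,130:430,::-1].repeat(2,0).repeat(2,1));s=arm.read_state()
T=R.from_quat(s['ee_rot'])
def proj(X):
    v=R.from_quat(p['orientation']).inv().apply(np.array(X)-p['position']);q=p['K']@v;return (q[:2]/q[2]-[130,100])*2
for h in(0,20,40):print(h,proj(s['position']+T.apply([0,0,-h])))
for z in (50,66,80):print('unit',z,proj((607,56,z)))
print(s['position'],s['joints'])
E
```

```text
0 [302.10764183 290.7482072 ]
20 [302.30274755 320.00391668]
40 [302.54581808 356.45185359]
unit 50 [307.12484476 259.49418067]
unit 66 [307.60510594 277.39764832]
unit 80 [308.08956081 295.45745089]
[606.46432562  58.05602118  74.01551184] [ 3.60863584e-01  4.67667303e-01 -1.93899229e-01  5.76442550e-05
 -9.07954180e-01  9.04064048e-01]
```

View pics/w3.png

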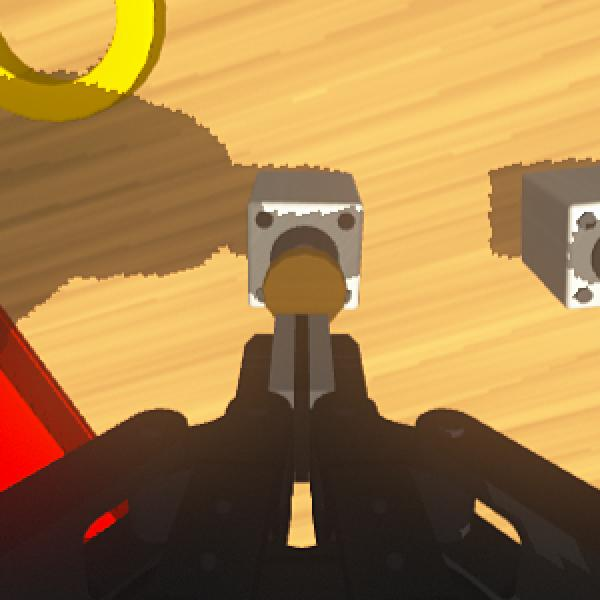

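The wrist view shows the finger ends at crop (302,316) and the head centred at crop (305,285). So the visible tips are not where the TCP projects, and I'll triangulate them.

```bash
python3 - <<'E'
from h import *
pw,ps,pt=[arm.camera_params(n) for n in('wrist','scene','top')]
tip=tri(pw,(281,258),ps,(252.5,227));print('tip',tip)
print('head',tri(pw,(130+305/2,100+287/2),ps,(180+288/4,150+342/4)))
print('head pw z80',plane(pw,(282.5,243.5),80),'ps',plane(ps,(252,235.5),80))
u=(230+464/6,150+240/6);print('unit1 head top z80',plane(pt,u,80))
E
```

```text
tip [607.15011426  56.5371805   99.86142939]
head [607.8378776   56.55333797  75.83239169]
head pw z80 [609.94133774  56.06136574  80.        ] ps [608.75888413  59.18673108  80.        ]
unit1 head top z80 [573.51728382 -51.51299662  80.        ]
```

Both views put the visible tips at z≈97, about 20 mm behind the TCP, and straight above the head. I'll go down by feel.

```bash
python3 -m handwheel '[{"x":0,"y":-0.005,"z":-0.02,"ax":0,"ay":0,"az":0},{"x":0,"y":0,"z":-0.02,"ax":0,"ay":0,"az":0},{"x":0,"y":0,"z":-0.02,"ax":0,"ay":0,"az":0},{"x":0,"y":0,"z":-0.02,"ax":0,"ay":0,"az":0},{"x":0,"y":0,"z":0,"ax":0,"ay":0,"az":0},{"x":0,"y":0,"z":0,"ax":0,"ay":0,"az":0},{"x":0,"y":0,"z":0,"ax":0,"ay":0,"az":0},{"x":0,"y":0,"z":0,"ax":0,"ay":0,"az":0}]'
```

```text
clock: 3.7
position: [606.3, 57.0, 57.5]
ee_rot: [0.988, -0.152, 0.0, -0.0]
contact_force: [-0.4, 0.2, 0.5]
gripper_width: -0.2
grasp_force: 0.0
```

```bash
python3 -m handwheel '[{"x":0,"y":0,"z":-0.02,"ax":0,"ay":0,"az":0},{"x":0,"y":0,"z":-0.015,"ax":0,"ay":0,"az":0},{"x":0,"y":0,"z":0,"ax":0,"ay":0,"az":0},{"x":0,"y":0,"z":0,"ax":0,"ay":0,"az":0},{"x":0,"y":0,"z":0,"ax":0,"ay":0,"az":0},{"x":0,"y":0,"z":0,"ax":0,"ay":0,"az":0},{"x":0,"y":0,"z":0,"ax":0,"ay":0,"az":0},{"x":0,"y":0,"z":0,"ax":0,"ay":0,"az":0}]'
```

```text
clock: 4.5
position: [606.2, 57.0, 50.4]
ee_rot: [0.988, -0.152, 0.0, -0.0]
contact_force: [0.7, -0.2, -0.2]
gripper_width: 0.3
grasp_force: 0.0
```

```bash
python3 - <<'E'
from h import *
w=arm.get_image('wrist');c=arm.get_image('scene')
A=cv2.resize(w[180:300,220:340],(400,400));B=cv2.resize(c[180:280,200:300],(400,400))
cv2.imwrite('pics/c4.png',np.hstack([A,B])[:,:,::-1])
s=arm.read_state();print(s['position'],s['contact_force'],s['joint_efforts'])
E
```

```text
[606.19159796  56.99203509  50.38021925] [0.13821469 0.42777856 0.49164419] [-2.31248059e-04 -4.10944462e+01  1.53528214e+01  3.41076046e+00
 -1.41079477e-04  5.17968132e-06]
```

View pics/c4.png

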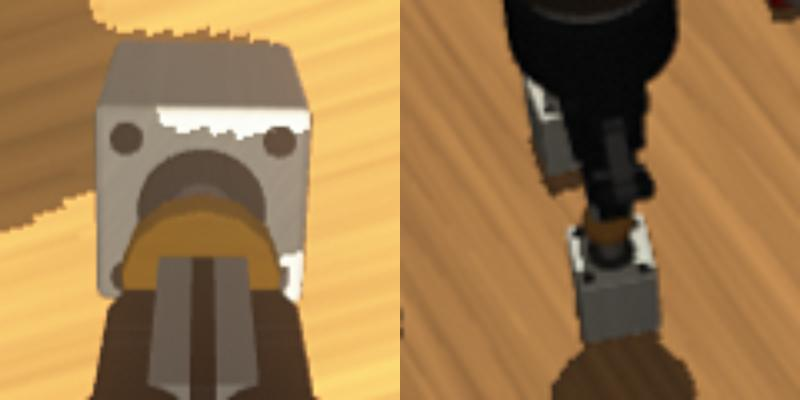

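The fingertips (left crop, about (205,258)) now lie over the brass head, and the head still looks fully up. I'll keep going down.

```bash
python3 -m handwheel '[{"x":0,"y":0,"z":-0.02,"ax":0,"ay":0,"az":0},{"x":0,"y":0,"z":-0.01,"ax":0,"ay":0,"az":0},{"x":0,"y":0,"z":0,"ax":0,"ay":0,"az":0},{"x":0,"y":0,"z":0,"ax":0,"ay":0,"az":0},{"x":0,"y":0,"z":0,"ax":0,"ay":0,"az":0},{"x":0,"y":0,"z":0,"ax":0,"ay":0,"az":0},{"x":0,"y":0,"z":0,"ax":0,"ay":0,"az":0},{"x":0,"y":0,"z":0,"ax":0,"ay":0,"az":0}]'; cat >f.py <<'E'
from h import *
F=[];
for i in range(6):
    w=arm.get_image('wrist');s=arm.read_state();F.append(s['contact_force'][2])
p=arm.camera_params('wrist')
print(s['clock'],s['position'],np.mean(F).round(2),s['joint_efforts'][1:4])
E
python3 f.py
```

```text
clock: 5.4
position: [606.4, 57.1, 44.5]
ee_rot: [0.988, -0.152, 0.0, -0.0]
contact_force: [0.4, 0.6, 2.5]
gripper_width: -0.0
grasp_force: 1.2
5.7 [606.35909952  57.05903828  44.41737883] 2.37 [-39.71009016  13.77844602   2.96647824]
```

```bash
python3 -m handwheel '[{"x":0,"y":0,"z":-0.01,"ax":0,"ay":0,"az":0},{"x":0,"y":0,"z":-0.01,"ax":0,"ay":0,"az":0},{"x":0,"y":0,"z":0,"ax":0,"ay":0,"az":0},{"x":0,"y":0,"z":0,"ax":0,"ay":0,"az":0},{"x":0,"y":0,"z":0,"ax":0,"ay":0,"az":0},{"x":0,"y":0,"z":0,"ax":0,"ay":0,"az":0},{"x":0,"y":0,"z":0,"ax":0,"ay":0,"az":0},{"x":0,"y":0,"z":0,"ax":0,"ay":0,"az":0}]'; python3 f.py
```

```text
clock: 6.5
position: [606.5, 57.0, 40.9]
ee_rot: [0.988, -0.152, 0.0, -0.0]
contact_force: [-0.2, 0.1, 5.7]
gripper_width: 0.1
grasp_force: 2.9
6.8 [606.47490779  57.09147862  40.9024667 ] 5.95 [-37.89173126  13.10576946   2.73927681]
```

```bash
python3 -m handwheel '[{"x":0,"y":0,"z":-0.01,"ax":0,"ay":0,"az":0},{"x":0,"y":0,"z":-0.005,"ax":0,"ay":0,"az":0},{"x":0,"y":0,"z":0,"ax":0,"ay":0,"az":0},{"x":0,"y":0,"z":0,"ax":0,"ay":0,"az":0},{"x":0,"y":0,"z":0,"ax":0,"ay":0,"az":0},{"x":0,"y":0,"z":0,"ax":0,"ay":0,"az":0},{"x":0,"y":0,"z":0,"ax":0,"ay":0,"az":0},{"x":0,"y":0,"z":0,"ax":0,"ay":0,"az":0}]'; python3 f.py
```

```text
clock: 7.6
position: [606.5, 57.1, 38.4]
ee_rot: [0.988, -0.152, 0.001, -0.0]
contact_force: [-0.8, 0.4, 8.4]
gripper_width: 0.1
grasp_force: 4.2
7.9 [606.50981307  57.03844576  38.44196362] 8.71 [-36.60507202  12.7788493    2.61943124]
```

Force rises a steady 1 N/mm, reaching 8.7 N at about 7.5 mm travel, so the left unit (unit 0) is the stiff one. Contact came at TCP z≈46, so the real fingertips sit about 34 mm behind the reported TCP, and I'll allow for that when grasping.

```bash
python3 -m handwheel '[{"x":0,"y":0,"z":0.1,"ax":0,"ay":0,"az":0},{"x":0,"y":0,"z":0.08,"ax":0,"ay":0,"az":-0.015},{"x":0.005,"y":0,"z":0,"ax":0,"ay":0,"az":0},{"x":0,"y":0,"z":0,"ax":0,"ay":0,"az":0},{"x":0,"y":0,"z":0,"ax":0,"ay":0,"az":0},{"x":0,"y":0,"z":0,"ax":0,"ay":0,"az":0},{"x":0,"y":0,"z":0,"ax":0,"ay":0,"az":0},{"x":0,"y":0,"z":0,"ax":0,"ay":0,"az":0}]' 1
python3 -m handwheel '[{"x":0,"y":0,"z":-0.08,"ax":0,"ay":0,"az":0},{"x":0,"y":0,"z":-0.08,"ax":0,"ay":0,"az":0},{"x":0,"y":0,"z":-0.08,"ax":0,"ay":0,"az":0},{"x":0,"y":0,"z":-0.05,"ax":0,"ay":0,"az":0},{"x":0,"y":0,"z":-0.05,"ax":0,"ay":0,"az":0},{"x":0,"y":0,"z":-0.05,"ax":0,"ay":0,"az":0},{"x":0,"y":0,"z":0,"ax":0,"ay":0,"az":0},{"x":0,"y":0,"z":0,"ax":0,"ay":0,"az":0}]'
python3 - <<'E'
from h import *
w=arm.get_image('wrist');c=arm.get_image('scene')
A=cv2.resize(w[150:350,180:380],(400,400));B=cv2.resize(c[180:280,200:300],(400,400))
cv2.imwrite('pics/c5.png',np.hstack([A,B])[:,:,::-1])
E
```

```text
clock: 8.7
position: [606.9, 56.9, 72.8]
ee_rot: [0.986, -0.164, -0.0, 0.0]
contact_force: [-0.3, 0.8, 0.0]
gripper_width: 85.5
grasp_force: 0.0
clock: 9.5
position: [607.3, 57.0, -4.6]
ee_rot: [0.986, -0.164, 0.0, 0.0]
contact_force: [0.1, -0.5, 0.5]
gripper_width: 85.4
grasp_force: 0.0
```

View pics/c5.png

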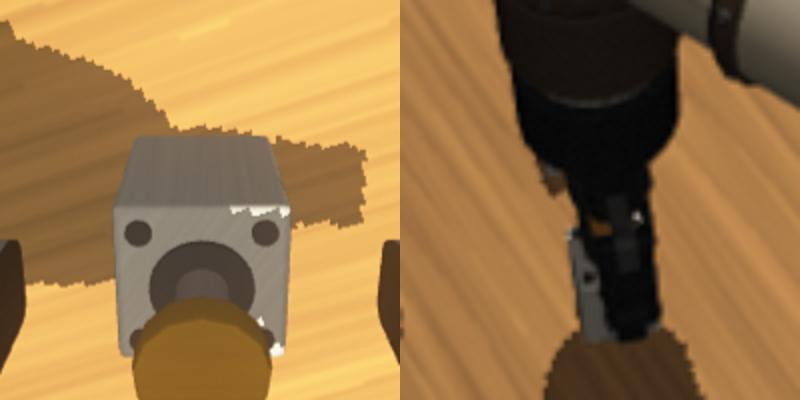

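The block sits midway between the pads in the left crop (pads at x≈25 and 378, block 115–290). I'll go down another 10 mm and grip.

```bash
python3 -m handwheel '[{"x":0,"y":0,"z":-0.025,"ax":0,"ay":0,"az":0},{"x":0,"y":0,"z":-0.025,"ax":0,"ay":0,"az":0},{"x":0,"y":0,"z":0,"ax":0,"ay":0,"az":0},{"x":0,"y":0,"z":0,"ax":0,"ay":0,"az":0},{"x":0,"y":0,"z":0,"ax":0,"ay":0,"az":0},{"x":0,"y":0,"z":0,"ax":0,"ay":0,"az":0},{"x":0,"y":0,"z":0,"ax":0,"ay":0,"az":0},{"x":0,"y":0,"z":0,"ax":0,"ay":0,"az":0}]'
python3 -m handwheel '[{"x":0,"y":0,"z":0,"ax":0,"ay":0,"az":0},{"x":0,"y":0,"z":0,"ax":0,"ay":0,"az":0},{"x":0,"y":0,"z":0,"ax":0,"ay":0,"az":0},{"x":0,"y":0,"z":0,"ax":0,"ay":0,"az":0},{"x":0,"y":0,"z":0,"ax":0,"ay":0,"az":0},{"x":0,"y":0,"z":0,"ax":0,"ay":0,"az":0},{"x":0,"y":0,"z":0,"ax":0,"ay":0,"az":0},{"x":0,"y":0,"z":0,"ax":0,"ay":0,"az":0}]' -1
```

```text
clock: 10.4
position: [607.2, 57.0, -14.6]
ee_rot: [0.986, -0.164, 0.0, -0.0]
contact_force: [-0.2, -0.5, 0.5]
gripper_width: 85.2
grasp_force: 0.0
clock: 11.2
position: [607.4, 57.2, -14.4]
ee_rot: [0.986, -0.164, 0.0, -0.0]
contact_force: [0.7, 1.2, 2.9]
gripper_width: 39.3
grasp_force: 61.9
```

```bash
python3 -m handwheel '[{"x":0,"y":0,"z":0.1,"ax":0,"ay":0,"az":0},{"x":0,"y":0,"z":0.1,"ax":0,"ay":0,"az":0},{"x":0,"y":0,"z":0.1,"ax":0,"ay":0,"az":0},{"x":-0.075,"y":0.194,"z":0,"ax":0,"ay":0,"az":0.08},{"x":-0.075,"y":0.194,"z":0,"ax":0,"ay":0,"az":0.08},{"x":-0.075,"y":0.194,"z":0,"ax":0,"ay":0,"az":0.08},{"x":-0.075,"y":0.194,"z":0,"ax":0,"ay":0,"az":0.08},{"x":-0.075,"y":0.194,"z":0,"ax":0,"ay":0,"az":0}]'
python3 f.py
python3 - <<'E'
from h import *
s=arm.read_state();print(R.from_quat(s['ee_rot']).apply([1,0,0]),s['gripper_width'],s['grasp_force'])
E
```

```text
clock: 12.0
position: [530.4, 251.6, 44.3]
ee_rot: [0.996, 0.087, -0.001, 0.001]
contact_force: [0.4, 1.0, -1.7]
gripper_width: 38.9
grasp_force: 61.5
12.3 [531.55391378 249.98704392  44.54213311] -2.05 [-40.70653439  15.5767858    3.53957489]
[ 0.98516186  0.17161702 -0.00192502] 39.137773629180685 61.568806171417236
```

```bash
python3 -m handwheel '[{"x":0,"y":0,"z":-0.08,"ax":0,"ay":0,"az":0},{"x":0,"y":0,"z":-0.08,"ax":0,"ay":0,"az":0},{"x":0,"y":0,"z":-0.06,"ax":0,"ay":0,"az":0},{"x":0,"y":0,"z":-0.03,"ax":0,"ay":0,"az":0},{"x":0,"y":0,"z":-0.02,"ax":0,"ay":0,"az":0},{"x":0,"y":0,"z":0,"ax":0,"ay":0,"az":0},{"x":0,"y":0,"z":0,"ax":0,"ay":0,"az":0},{"x":0,"y":0,"z":0,"ax":0,"ay":0,"az":0}]'
```

```text
clock: 13.1
position: [532.6, 251.3, -8.0]
ee_rot: [0.996, 0.087, 0.001, -0.0]
contact_force: [-0.4, -0.1, -1.5]
gripper_width: 39.0
grasp_force: 61.6
```

```bash
python3 -m handwheel '[{"x":0,"y":0,"z":-0.01,"ax":0,"ay":0,"az":0},{"x":0,"y":0,"z":0,"ax":0,"ay":0,"az":0},{"x":0,"y":0,"z":0,"ax":0,"ay":0,"az":0},{"x":0,"y":0,"z":0,"ax":0,"ay":0,"az":0},{"x":0,"y":0,"z":0,"ax":0,"ay":0,"az":0},{"x":0,"y":0,"z":0,"ax":0,"ay":0,"az":0},{"x":0,"y":0,"z":0,"ax":0,"ay":0,"az":0},{"x":0,"y":0,"z":0,"ax":0,"ay":0,"az":0}]'
python3 -m handwheel '[{"x":0,"y":0,"z":0,"ax":0,"ay":0,"az":0},{"x":0,"y":0,"z":0,"ax":0,"ay":0,"az":0},{"x":0,"y":0,"z":0,"ax":0,"ay":0,"az":0},{"x":0,"y":0,"z":0,"ax":0,"ay":0,"az":0},{"x":0,"y":0,"z":0.1,"ax":0,"ay":0,"az":0},{"x":0,"y":0,"z":0.15,"ax":0,"ay":0,"az":0},{"x":0,"y":0,"z":0.2,"ax":0,"ay":0,"az":0},{"x":0,"y":0,"z":0,"ax":0,"ay":0,"az":0}]' 0.4
```

```text
clock: 13.9
position: [532.3, 251.3, -10.4]
ee_rot: [0.996, 0.087, 0.0, -0.0]
contact_force: [-0.5, 1.6, 0.6]
gripper_width: 39.0
grasp_force: 61.7
clock: 14.7
position: [535.8, 253.3, 85.3]
ee_rot: [0.996, 0.087, 0.005, -0.003]
contact_force: [0.5, 0.3, 0.5]
gripper_width: 59.6
grasp_force: 0.0
```

```bash
python3 -m handwheel '[{"x":0.026,"y":-0.19,"z":0,"ax":0,"ay":0,"az":-0.03},{"x":0.026,"y":-0.19,"z":0,"ax":0,"ay":0,"az":-0.03},{"x":0.026,"y":-0.19,"z":0,"ax":0,"ay":0,"az":-0.03},{"x":0.026,"y":-0.19,"z":0,"ax":0,"ay":0,"az":-0.03},{"x":0.026,"y":-0.19,"z":0,"ax":0,"ay":0,"az":-0.03},{"x":0.026,"y":-0.19,"z":0,"ax":0,"ay":0,"az":-0.03},{"x":0.026,"y":-0.19,"z":0,"ax":0,"ay":0,"az":-0.03},{"x":0.026,"y":-0.18,"z":0,"ax":0,"ay":0,"az":-0.03}]' 1
python3 f.py; python3 - <<'E'
from h import *
p=arm.camera_params('wrist');a=arm.get_image('wrist')
s=arm.read_state();x=R.from_quat(s['ee_rot']).apply([1,0,0]);print(np.degrees(np.arctan2(x[1],x[0])))
hsv=cv2.cvtColor(a,cv2.COLOR_RGB2HSV);m=cv2.inRange(hsv,(0,0,120),(180,60,255));m[300:]=0;m[:,:200]=0;m[:,360:]=0
n,l,st,c=cv2.connectedComponentsWithStats(m);k=1+st[1:,4].argmax();print(st[k])
P=np.array([plane(p,(x,y),50)[:2] for y,x in np.argwhere(l==k)],np.float32);print(cv2.minAreaRect(P))
b=cv2.inRange(hsv,(12,180,80),(28,255,255));b[:, :200]=0;b[:,360:]=0;b=cv2.morphologyEx(b,cv2.MORPH_OPEN,np.ones((7,7)))
n,l,st,c=cv2.connectedComponentsWithStats(b)
for i in range(1,n):print(st[i],c[i],plane(p,c[i],80)[:2])
t=arm.get_image('top');cv2.imwrite('pics/c6.png',np.hstack([cv2.resize(a[130:330,180:380],(400,400)),cv2.resize(t[160:260,120:220],(400,400))])[:,:,::-1])
E
```

```text
clock: 15.5
position: [573.6, -52.7, 79.2]
ee_rot: [0.995, -0.103, -0.0, 0.0]
contact_force: [0.1, 0.3, -0.5]
gripper_width: 85.4
grasp_force: 0.0
15.8 [573.53864342 -50.36230572  79.14970579] -0.07 [-37.37350702  15.6815958    3.49330455]
-11.586790501048972
[ 253  199   55   52 1245]
((576.2523803710938, -50.19121551513672), (39.04764938354492, 38.76802062988281), 78.4024887084961)
```

View pics/c6.png

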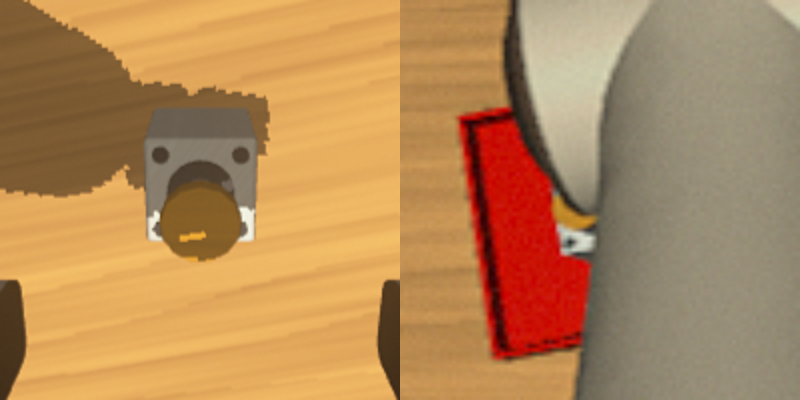

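In the left crop unit 1 is centred between the pads (head at (200,220)) and it measures (576,-50). In the right crop the stiff unit stands in the red tray. Next I grip unit 1.

```bash
python3 -m handwheel '[{"x":0.01,"y":0,"z":-0.08,"ax":0,"ay":0,"az":0},{"x":0,"y":0,"z":-0.08,"ax":0,"ay":0,"az":0},{"x":0,"y":0,"z":-0.08,"ax":0,"ay":0,"az":0},{"x":0,"y":0,"z":-0.08,"ax":0,"ay":0,"az":0},{"x":0,"y":0,"z":-0.05,"ax":0,"ay":0,"az":0},{"x":0,"y":0,"z":-0.05,"ax":0,"ay":0,"az":0},{"x":0,"y":0,"z":-0.05,"ax":0,"ay":0,"az":0},{"x":0,"y":0,"z":0,"ax":0,"ay":0,"az":0}]'
python3 -m handwheel '[{"x":0,"y":0,"z":0,"ax":0,"ay":0,"az":0},{"x":0,"y":0,"z":0,"ax":0,"ay":0,"az":0},{"x":0,"y":0,"z":0,"ax":0,"ay":0,"az":0},{"x":0,"y":0,"z":0,"ax":0,"ay":0,"az":0},{"x":0,"y":0,"z":0,"ax":0,"ay":0,"az":0},{"x":0,"y":0,"z":0,"ax":0,"ay":0,"az":0},{"x":0,"y":0,"z":0,"ax":0,"ay":0,"az":0},{"x":0,"y":0,"z":0,"ax":0,"ay":0,"az":0}]' -1
```

```text
clock: 16.7
position: [574.8, -50.9, -16.0]
ee_rot: [0.995, -0.102, -0.001, 0.0]
contact_force: [-0.0, 0.6, -0.1]
gripper_width: 85.4
grasp_force: 0.0
clock: 17.5
position: [576.5, -50.9, -13.9]
ee_rot: [0.995, -0.101, 0.001, -0.0]
contact_force: [0.0, 0.3, 5.4]
gripper_width: 39.1
grasp_force: 61.8
```

```bash
python3 -m handwheel '[{"x":0,"y":0,"z":0.1,"ax":0,"ay":0,"az":0},{"x":0,"y":0,"z":0.1,"ax":0,"ay":0,"az":0},{"x":0,"y":0,"z":0.1,"ax":0,"ay":0,"az":0},{"x":-0.036,"y":-0.23,"z":0,"ax":0,"ay":0,"az":0.04},{"x":-0.036,"y":-0.23,"z":0,"ax":0,"ay":0,"az":0.04},{"x":-0.036,"y":-0.23,"z":0,"ax":0,"ay":0,"az":0.04},{"x":-0.036,"y":-0.23,"z":0,"ax":0,"ay":0,"az":0.05},{"x":-0.036,"y":-0.23,"z":0,"ax":0,"ay":0,"az":0}]'
python3 f.py
```

```text
clock: 18.3
position: [537.9, -282.3, 43.9]
ee_rot: [0.999, 0.032, -0.001, -0.001]
contact_force: [-0.2, 0.5, -1.8]
gripper_width: 39.4
grasp_force: 61.2
18.6 [ 538.92613335 -280.25808408   44.3522601 ] -2.81 [-42.42709279  15.90168893   3.66263978]
```

```bash
python3 -m handwheel '[{"x":0,"y":0,"z":-0.08,"ax":0,"ay":0,"az":0},{"x":0,"y":0,"z":-0.08,"ax":0,"ay":0,"az":0},{"x":0,"y":0,"z":-0.06,"ax":0,"ay":0,"az":0},{"x":0,"y":0,"z":-0.03,"ax":0,"ay":0,"az":0},{"x":0,"y":0,"z":-0.015,"ax":0,"ay":0,"az":0},{"x":0,"y":0,"z":-0.005,"ax":0,"ay":0,"az":0},{"x":0,"y":0,"z":0,"ax":0,"ay":0,"az":0},{"x":0,"y":0,"z":0,"ax":0,"ay":0,"az":0}]'
```

```text
clock: 19.4
position: [540.2, -281.2, -8.0]
ee_rot: [0.999, 0.032, 0.001, 0.0]
contact_force: [1.5, 0.3, -1.2]
gripper_width: 39.0
grasp_force: 61.5
```

```bash
python3 -m handwheel '[{"x":0,"y":0,"z":-0.01,"ax":0,"ay":0,"az":0},{"x":0,"y":0,"z":-0.004,"ax":0,"ay":0,"az":0},{"x":0,"y":0,"z":0,"ax":0,"ay":0,"az":0},{"x":0,"y":0,"z":0,"ax":0,"ay":0,"az":0},{"x":0,"y":0,"z":0,"ax":0,"ay":0,"az":0},{"x":0,"y":0,"z":0,"ax":0,"ay":0,"az":0},{"x":0,"y":0,"z":0,"ax":0,"ay":0,"az":0},{"x":0,"y":0,"z":0,"ax":0,"ay":0,"az":0}]'
python3 -m handwheel '[{"x":0,"y":0,"z":0,"ax":0,"ay":0,"az":0},{"x":0,"y":0,"z":0,"ax":0,"ay":0,"az":0},{"x":0,"y":0,"z":0,"ax":0,"ay":0,"az":0},{"x":0,"y":0,"z":0,"ax":0,"ay":0,"az":0},{"x":0,"y":0,"z":0.1,"ax":0,"ay":0,"az":0},{"x":0,"y":0,"z":0.15,"ax":0,"ay":0,"az":0},{"x":0,"y":0,"z":0.2,"ax":0,"ay":0,"az":0},{"x":0,"y":0,"z":0,"ax":0,"ay":0,"az":0}]' 0.4
python3 -m handwheel '[{"x":-0.1,"y":0.2,"z":0.05,"ax":0,"ay":0,"az":0},{"x":-0.1,"y":0.2,"z":0.05,"ax":0,"ay":0,"az":0},{"x":-0.1,"y":0.2,"z":0.05,"ax":0,"ay":0,"az":0},{"x":-0.1,"y":0.2,"z":0.05,"ax":0,"ay":0,"az":0},{"x":-0.1,"y":0.2,"z":0.05,"ax":0,"ay":0,"az":0},{"x":-0.1,"y":0.2,"z":0.05,"ax":0,"ay":0,"az":0},{"x":0,"y":0,"z":0,"ax":0,"ay":0,"az":0},{"x":0,"y":0,"z":0,"ax":0,"ay":0,"az":0}]'
python3 - <<'E'
from h import *
p=arm.camera_params('top');a=arm.get_image('top')
hsv=cv2.cvtColor(a,cv2.COLOR_RGB2HSV)
for nm,(x0,y0,x1,y1),c in(('red',(145,190,198,240),(532.7,250.6)),('blue',(382,182,436,234),(539.4,-281.1))):
    m=cv2.inRange(hsv[y0:y1,x0:x1],(0,0,110),(180,70,255))
    P=np.array([plane(p,(x+x0,y+y0),54)[:2] for y,x in np.argwhere(m>0)],np.float32)
    print(nm,len(P),cv2.minAreaRect(P) if len(P) else 0,c)
E
```

```text
clock: 20.2
position: [540.4, -281.3, -9.9]
ee_rot: [0.999, 0.032, 0.001, 0.0]
contact_force: [-1.2, 2.0, 5.8]
gripper_width: 39.1
grasp_force: 62.6
clock: 21.0
position: [543.9, -282.6, 84.6]
ee_rot: [0.999, 0.032, 0.006, 0.002]
contact_force: [0.6, 0.1, 0.6]
gripper_width: 60.1
grasp_force: 0.0
clock: 21.8
position: [419.8, -40.2, 138.9]
ee_rot: [0.999, 0.033, 0.001, -0.0]
contact_force: [-0.1, 0.5, -0.1]
gripper_width: 59.8
grasp_force: 0.0
red 177 ((532.1289672851562, 249.67416381835938), (39.18293762207031, 40.464515686035156), 10.476258277893066) (532.7, 250.6)
blue 150 ((538.82666015625, -282.36773681640625), (39.829627990722656, 43.244606018066406), 4.056899070739746) (539.4, -281.1)
```

Both units measure as 40 mm squares, upright and within 2 mm of their tray centres. The arm is clear, so I'm handing in.

```bash
python3 -c "
from bench import arm
print(arm.job_done())"
```

```text
the job is handed in; nothing more can be done
None
```

I handed the job in at about 22 s with the stiff unit (felt at 8.7 N for about 7.5 mm) upright in the red tray and the other, which I took as weak without pressing it, upright in the blue tray; no verdict came back.

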